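Sort inspected pipe fittings into tray and bin

TASK

Sort the three inspected fittings on the bench by type: both necked flanges go into the low tray with the sliding cover, side by side and flat on its floor with their necks up, and the square valve body goes into the tall open bin, standing on its foot with the neck up. The valve body is lying on its side: first stand it up on the bench top and let go of it, then take it again and lower it into the bin. Set the parts down, do not drop them; slide the tray's cover fully shut over the flanges, and leave the big flange, the oil jar and the caliper where they are.

Things in the scene. Friction and masses are not known exactly. Their poses are not given: they have to be found in the camera images.
- valve_body: Plain aluminium valve body, 0.2 kg: a square block 36 x 36 x 70 mm long, a round neck (26 mm diameter, 14 mm long) on one end, 84 mm in all. Origin: centre of its square foot (the end away from the neck); z runs from foot to neck, x and y are square to its sides. It starts lying on one side on the bench, its axis 18 mm up, the neck roughly towards +y.
- flange_a: Steel necked flange, 0.3 kg: a round plate 64 mm across, 10 mm thick, with six dark bolt holes, and on it a round neck, 36 mm across at its root, 34 mm at the top, 28 mm high; 38 mm high in all. Origin: centre of the plate's underside, z up through the neck. Starts neck up on the bench.
- flange_b: A second flange, the same as flange_a.
- flange_tray: Low grey tray, fixed: 140 (x) by 180 (y) by 50 mm high, walls and floor 5 mm, so inside 130 by 170 mm. Origin: centre of its underside; x points away from the robot along two runners (8 mm wide at y = +-94 mm, top at 56 mm) that reach from x = -70 to +205 mm and carry the sliding cover. Which side of the bench it is on varies.
- cover (a joint): Travel of the tray's sliding aluminium cover in m: 0 = fully shut, 0.13 = fully open (slid along the tray's +x, away from the robot). 140 (x) by 178 (y) by 4 mm, underside 51 mm above the bench; at value q its centre is at tray x = q. It needs about 1.5 N and stays where it is left. It starts 0.10 to 0.13 open.
- cover_grip (a point): Top centre of the black bar handle on the cover, 81 mm above the bench, at tray x = q - 52 mm, y = 0. The bar is 14 mm thick along the tray's x, 50 mm long along its y, and stands 26 mm above the cover (from 55 to 81 mm above the bench).
- body_bin: Tall open plastic bin, fixed to the bench: 120 x 120 mm outside, 80 mm high, walls and floor 5 mm, so inside 110 x 110 mm. Origin: centre of its underside, axes along its sides.
- big_flange: Bystander: big flat steel flange ring, 130 mm across, 16 mm thick, lying on a white foam sheet (150 x 150 x 12 mm) at the far side. Origin: centre of its underside.
- oil_jar: Bystander: small grey jar with a black cap, 56 mm across, 85 mm high. Origin: centre of its underside.
- caliper: Bystander: slide caliper lying flat, 200 mm long along its y, 11 mm thick at its black display, jaws to its +x. Origin: middle of its beam, underside.
Mind the look-alikes: they are no part of the job. Leave any pink look-alike of the flange_a alone. Of the things that look like the valve_body, the largest one is meant.

How it is judged:
By the outcome, as a careful person would: the job done as asked, in the order asked, and still so for the second after the job is handed in, with the robot touching nothing.
It also fails if it takes over 72 s, if anything falls off the work surface, if the arm or the gripper's body presses on something with over 40 N, if the wrist force passes 120 N, or if a joint passes its speed limit or range.

ROBOT

A 6-joint arm with a two-finger parallel gripper is mounted at the origin on the work surface. World frame = base frame: x ahead of the robot, y to its left, z up, the work surface at z = 0. Lengths are in m, angles in rad, forces in N, time in s.
With the tool pointing down it reaches from about 0.35 to 0.975 m from the base axis. Payload 4.9 kg.
Tool frame: the origin (TCP) lies at the very end of the fingers, on their centre line; the grasp point (between the pads) lies 19 mm behind it; z points along the fingers, y is the line along which they close (so a half turn about z gives the same grasp; the last joint's range is limited). The gripper opens to 85 mm and grips with 20 to 120 N. Pads are 22 mm wide; open, the fingers measure 114 mm over their backs; the gripper's body (76 mm by 85 mm) begins 54 mm behind the grasp point. The pads swing forward as they close: fully open they stand 13 mm farther back than shut.
Start: joints at [1.016, 0.053, 1.613, -0, 1.476, -0.119], TCP at [0.264, 0.567, 0.2] pointing down, gripper open.
Joint ranges: [-3.01, 3.01], [-1.01, 2.22], [0.06, 2.58], [-1.02, 4.17], [0.09, 2.62], [-3.14, 3.14]. Speed limits (rad/s): [2.57, 2.57, 3.14, 3.14, 3.14, 3.14].

INTERFACE

Orientations are given as a unit quaternion [w, x, y, z].
In Python, from plant import monitor, vision, manip gives the robot as it stands. The module is installed in compiled form; this text tells all that it offers.
- The arm moves only by the tool arm_command, never from a script. Its argument "rows" is a list of rows, each a list of 3 entries, a list of its own where there are three numbers: the finger opening in mm, from 0 to 85.4, then the shift along the world's x, y, z in units of 30 cm (1.0 is 30 cm), then the turn, a rotation vector about the world's x, y, z in units of pi/2 rad (1.0 is pi/2 rad). In form: [[claw, [x, y, z], [wx, wy, wz]], ...]. A call has 1 to 12 rows; each row is the pose to reach, as a shift and turn from the pose commanded when the call began; what a row does not reach only later rows make up. A row lasts 1/12 s, in which the tool goes at most 41.7 mm and 7.16 degrees, less where a joint would pass 70% of its speed; a pose out of reach is approached as far as the arm can. A call with a number of a shift or a turn outside -1 to 1 is refused whole. A call with a gripper value outside its range is refused whole. The fingers move at their own pace and stop on an object; the grip force is fixed at half the most. Time passes only in rows, so rows that repeat a pose let the fingers close. It gives the time, the measured TCP pose, the force, the opening and the grip force at its end, in the units of the state.
- monitor.state(): the state, without advancing time (a new reading comes with each control period).
- vision.grab_frame(name): name is "scene" or "top" or "wrist"; returns a dict with "color" (384x512x3 uint8, red, green, blue), "z_map" (384x512 float32, m along the optical axis (not along the pixel's ray), 0 where there is no reading), "mtx" (3x3 intrinsics, pixels), "R" (3x3) and "t" (3): a world point X has camera coordinates R X + t. Camera axes: x right, y down, z forward; pixel columns grow to the right and rows downward; lengths in m; the calibration is good to about 2 mm. A picture is of the moment at which its call begins.
- manip.job_done(): hands the job in; it is judged then, once.
The state is a dict: "time": time; "joint_pos": joint angles; "joint_vel": joint speeds; "joint_efforts": joint torques, N m; "tool_pos": TCP position; "tool_rot": TCP orientation; "contact_force": force on the tool from outside, world axes, zero at the start; "ft_torque": the same for the moment, N m; "gripper_width": opening from 0.0 (shut) to 1.0 (fully open); "grasp_force": force on a finger pad.
Only numpy, scipy, OpenCV 4.12 (cv2) and the standard library are available. Lean on these libraries where they do the work, as an engineer would, in place of code of your own. Each camera call takes 0.05 s, during which the arm holds its last target. There are 200 camera calls.

## Working session

There is one attempt and no reset: what is moved stays moved. The work goes in short steps, Python scripts to look and compute and a tool call to move; the robot and the scene stay as the last step left them, time stands still between calls to the robot, and variables do not carry over. Pictures are saved under pics/ and viewed, at most 10 in all, crops included, and the job is handed in when it is done.

Besides the shell and the picture viewer there is one more tool, called after "Request:" as a command line: name --argument value ..., lists and objects as JSON in quotes. arm_command: Moves the arm, as the interface text tells. Shifts and turns lie within -1 to 1; 1 stands for 30 cm of shift or pi/2 rad of turn. Its arguments: {"type":"object","properties":{"rows":{"type":"array"}},"required":["rows"]}

```bash
mkdir -p pics; cat > h.py <<'E'
import numpy as np, cv2
from plant import monitor, vision, manip
def grab(n):
    f=vision.grab_frame(n); z=f["z_map"]; v,u=np.mgrid[:384,:512]
    K=f["mtx"]; c=np.stack([(u-K[0,2])/K[0,0]*z,(v-K[1,2])/K[1,1]*z,z],-1)
    f["P"]=(c-f["t"])@f["R"]; f["P"][z==0]=np.nan
    return f
E
python3 - <<'E'
from h import *
s=monitor.state(); print({k:np.round(v,3) for k,v in s.items()})
for n in("top","scene"):
    f=grab(n); np.savez(f"{n}0.npz",**f)
    cv2.imwrite(f"pics/{n}0.png",cv2.resize(f["color"][:,:,::-1],(800,600)))
    print(n,np.round(f["mtx"],1).tolist(),np.round(f["R"],3).tolist(),np.round(f["t"],3))
E
```

```text
{'time': np.float64(0.0), 'joint_pos': array([ 1.016,  0.053,  1.614, -0.   ,  1.476, -0.119]), 'joint_vel': array([ 0.   , -0.001, -0.001,  0.001, -0.001, -0.002]), 'joint_efforts': array([ 1.0000e-03, -3.9367e+01, -3.7018e+01, -0.0000e+00,  7.0000e-03,
        0.0000e+00]), 'tool_pos': array([0.263, 0.566, 0.198]), 'tool_rot': array([-0.   ,  0.216,  0.976, -0.001]), 'contact_force': array([-0.027, -0.001,  0.845]), 'ft_torque': array([-0.001, -0.015,  0.036]), 'grasp_force': np.float64(0.0), 'gripper_width': np.float64(0.997)}
top [[367.1, 0.0, 253.4], [0.0, 367.1, 196.2], [0.0, 0.0, 1.0]] [[0.012, -1.0, -0.001], [-0.99, -0.012, -0.14], [0.14, 0.003, -0.99]] [0.005 0.527 1.062]
scene [[442.3, 0.0, 260.3], [0.0, 442.3, 191.7], [0.0, 0.0, 1.0]] [[0.105, 0.994, 0.006], [0.872, -0.089, -0.481], [-0.477, 0.056, -0.877]] [-0.052 -0.446  1.489]
```

View pics/top0.png

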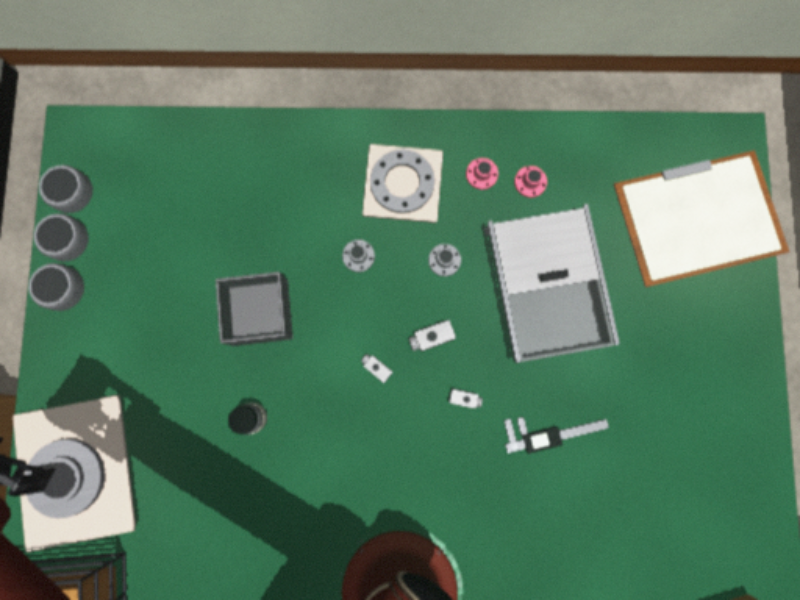

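View pics/scene0.png

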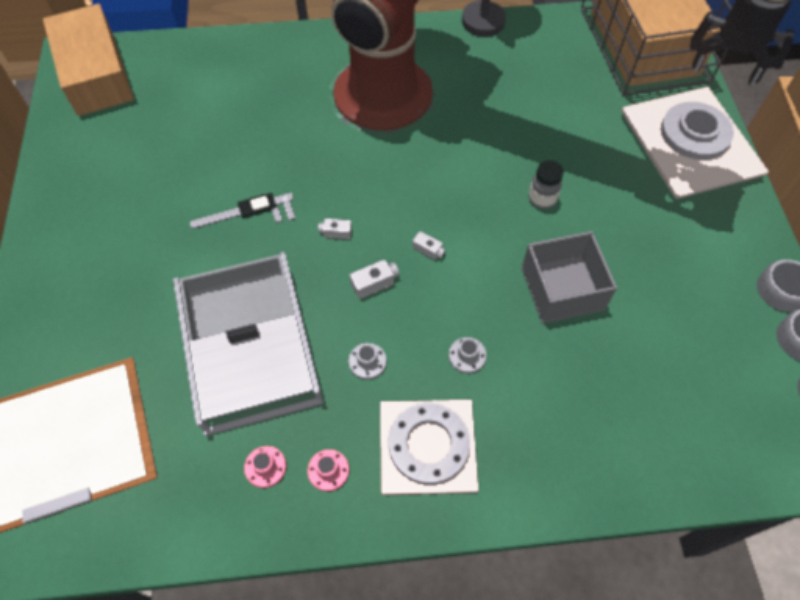

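The top view (800x600) shows these objects:
- **Valve-body candidates:** large at (433,336), small at (377,368) and small at (466,398). The large one is meant; its neck is at (413,343).
- **Flange candidates:** grey at (358,255) and (445,259). The pink ones at (482,172) and (531,180) are look-alikes to leave alone.
- **Tray:** around (553,285), with its handle at (553,276).
- **Bin:** (254,308).
- **Bystanders:** jar (247,417), caliper (555,435) and ring (402,181).

Next I measure them and check one close crop.

```bash
cat > m.py <<'E'
from h import *
f=dict(np.load("top0.npz")); g=dict(np.load("scene0.npz"))
def blobs(F,lo,hi,box):
    P=F["P"]; m=(P[...,2]>lo)&(P[...,2]<hi)&(P[...,0]>box[0])&(P[...,0]<box[1])&(P[...,1]>box[2])&(P[...,1]<box[3])
    n,l,s,c=cv2.connectedComponentsWithStats(m.astype(np.uint8))
    for i in range(1,n):
        if s[i,4]<12: continue
        Q=P[l==i]; r=cv2.minAreaRect((Q[:,:2]*1000).astype(np.float32))
        print(" px",c[i].round(0),"n",s[i,4],"mean",Q.mean(0).round(4),"rect c",np.round(r[0],1),"sz",np.round(r[1],1),"ang",round(r[2],1))
E
cat > m1.py <<'E'
from m import *
for n,F in(("top",f),("scene",g)):
    P=F["P"]; print(n,"bench z",np.nanmedian(P[200:260,150:350,2][np.abs(P[200:260,150:350,2])<.02]))
    box=(.3,.8,-.45,.45)
    print("all>8mm"); blobs(F,.007,.12,box)
    print("30-50"); blobs(F,.028,.048,box)
    print(">58"); blobs(F,.06,.12,box)
E
python3 m1.py
python3 - <<'E'
import numpy as np,cv2
f=np.load("top0.npz");g=np.load("scene0.npz")
a=cv2.resize(f["color"][140:265,210:335,::-1],(400,400),interpolation=cv2.INTER_CUBIC)
b=cv2.resize(g["color"][120:250,190:320,::-1],(400,400),interpolation=cv2.INTER_CUBIC)
cv2.imwrite("pics/crop.png",np.hstack([a,b]))
E
```

```text
top bench z -0.0001919220055506444
all>8mm
 px [308. 115.] n 139 mean [ 0.7899 -0.1582  0.0176] rect c [ 787.1 -158. ] sz [57.4 24.2] ang 89.8
 px [257. 125.] n 1360 mean [0.7534 0.0025 0.0186] rect c [757.2   3.7] sz [149.9  96.9] ang 85.5
 px [340. 117.] n 237 mean [ 0.7812 -0.2554  0.0213] rect c [ 779.5 -257.6] sz [60.7 39.4] ang 89.1
 px [352. 170.] n 3826 mean [ 0.6076 -0.2827  0.0527] rect c [ 577.1 -293.8] sz [274.2 216.8] ang 10.5
 px [229. 163.] n 296 mean [0.6308 0.0874 0.0201] rect c [632.   88.5] sz [61.  60.3] ang 46.0
 px [284. 166.] n 305 mean [ 0.623  -0.0821  0.0201] rect c [625.8 -82.7] sz [61.5 61.7] ang 15.5
 px [161. 197.] n 972 mean [0.5198 0.285  0.053 ] rect c [516.9 280.7] sz [120.6 120.5] ang 7.2
 px [276. 215.] n 337 mean [ 0.4706 -0.0574  0.034 ] rect c [470.6 -56. ] sz [36.2 84.3] ang 20.9
 px [241. 235.] n 166 mean [0.4103 0.0486 0.0242] rect c [411.4  49.6] sz [59.8 25.4] ang 51.2
 px [298. 255.] n 169 mean [ 0.3532 -0.1214  0.0243] rect c [ 352.9 -123. ] sz [59.2 25.2] ang 78.2
 px [158. 266.] n 324 mean [0.3186 0.2781 0.071 ] rect c [320.6 282.8] sz 
[... 4057 characters left out ...]
5] ang 28.6
 px [273. 273.] n 492 mean [0.7589 0.0027 0.0297] rect c [759.4   4.3] sz [127.2  80.1] ang 89.8
 px [130. 271.] n 12 mean [ 0.7193 -0.3495  0.0357] rect c [ 718.9 -349.2] sz [ 4.4 10.1] ang 57.0
 px [168. 294.] n 135 mean [ 0.7879 -0.2564  0.0386] rect c [ 786.6 -256. ] sz [32.1 27. ] ang 88.2
 px [208. 293.] n 41 mean [ 0.7951 -0.1585  0.039 ] rect c [ 794.2 -158.6] sz [11.6 26.9] ang 2.8
>58
 px [351. 113.] n 237 mean [0.3207 0.2827 0.0792] rect c [318.7 284.9] sz [49.3 37.2] ang 83.4
 px [365. 171.] n 723 mean [0.517  0.282  0.0736] rect c [515.7 281.6] sz [121.8 122.8] ang 7.3
 px [155. 213.] n 174 mean [ 0.5859 -0.2806  0.0759] rect c [ 583.7 -280. ] sz [16.1 51.3] ang 11.5
```

View pics/crop.png

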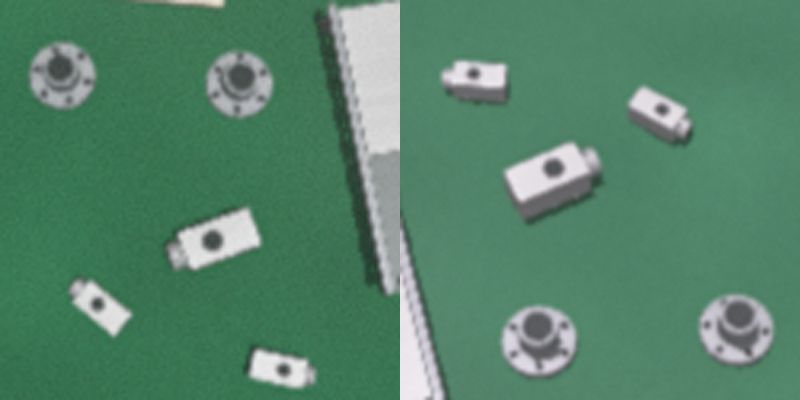

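The crop confirms it: the large body is at (215,240) in the left panel, with its neck towards +y and -x. It is 36x84 mm on camera and its top is at 36 mm. The two small look-alikes are about 60 mm long. I'll refine the tray pose next.

```bash
cat > m2.py <<'E'
from m import *
for n,F in(("top",f),("scene",g)):
    P=F["P"].reshape(-1,3); c=np.array([.583,-.281])
    A=P[(np.abs(P[:,0]-.57)<.2)&(np.abs(P[:,1]+.29)<.14)]
    R=A[(A[:,2]>.05)&(A[:,2]<.06)]
    r=cv2.minAreaRect((R[:,:2]*1000).astype(np.float32)); print(n,len(R),np.round(r[0],1),np.round(r[1],1),round(r[2],2))
    a=np.radians(10.6); X=np.array([np.cos(a),np.sin(a)]);Y=np.array([-X[1],X[0]])
    for nm,B in(("runner",R),("handle",A[A[:,2]>.075]),("in",A[(A[:,2]>.002)&(A[:,2]<.009)])):
        x=(B[:,:2]-c)@X; y=(B[:,:2]-c)@Y
        print(nm,len(B),"z",np.median(B[:,2]).round(4),"x",np.percentile(x,[0,1,50,99,100]).round(3),"y",np.percentile(y,[0,1,50,99,100]).round(3))
E
python3 m2.py
```

```text
top 3240 [ 575.4 -284.2] [274.1 197.3] 10.44
runner 3240 z 0.0547 x [-0.145 -0.143  0.046  0.122  0.129] y [-0.101 -0.099 -0.001  0.096  0.097]
handle 83 z 0.0803 x [-0.006 -0.006  0.001  0.007  0.008] y [-0.026 -0.026 -0.001  0.023  0.023]
in 2641 z 0.0042 x [-0.232 -0.21  -0.073  0.183  0.202] y [-0.173 -0.154 -0.004  0.138  0.162]
scene 4175 [ 574.2 -283.8] [275.5 196.2] 10.6
runner 4175 z 0.0555 x [-0.147 -0.143  0.05   0.121  0.129] y [-0.099 -0.098 -0.004  0.096  0.097]
handle 112 z 0.0806 x [-0.007 -0.006  0.001  0.008  0.009] y [-0.025 -0.024 -0.     0.024  0.024]
in 3623 z 0.0043 x [-0.236 -0.217 -0.069  0.188  0.204] y [-0.177 -0.162 -0.005  0.144  0.165]
```

Request:
arm_command --rows '[[85,[0.14,-0.14,0],[0,0,0.08]],[85,[0.28,-0.28,0],[0,0,0.16]],[85,[0.42,-0.42,0],[0,0,0.24]],[85,[0.56,-0.56,0],[0,0,0.32]],[85,[0.7,-0.7,0],[0,0,0.396]],[85,[0.84,-0.84,0],[0,0,0.396]],[85,[0.98,-0.98,0],[0,0,0.396]],[85,[1,-1,0],[0,0,0.396]],[85,[1,-1,0],[0,0,0.396]]]'

```text
time: 0.85
tool_pos: [0.5214, 0.3081, 0.199]
tool_rot: [-0.0, -0.093, 0.996, -0.0]
contact_force: [0.6, 0.4, 0.4]
gripper_width: 0.995
grasp_force: 0.0
```

Request:
arm_command --rows '[[85,[0.343,-0.71,-0.3],[0,0,0]],[85,[0.343,-0.71,-0.3],[0,0,0]],[85,[0.343,-0.71,-0.3],[0,0,0]],[85,[0.343,-0.71,-0.3],[0,0,0]],[85,[0.343,-0.71,-0.3],[0,0,0]],[85,[0.343,-0.71,-0.3],[0,0,0]],[85,[0.343,-0.71,-0.3],[0,0,0]],[85,[0.343,-0.71,-0.3],[0,0,0]],[85,[0.343,-0.71,-0.3],[0,0,0]],[85,[0.343,-0.71,-0.3],[0,0,0]]]'

```text
time: 1.68
tool_pos: [0.6234, 0.098, 0.1101]
tool_rot: [0.0, -0.094, 0.996, 0.0]
contact_force: [-0.5, 0.3, -0.3]
gripper_width: 0.997
grasp_force: 0.0
```

Request:
arm_command --rows '[[85,[0.029,-0.03,-0.12],[0,0,0]],[85,[0.029,-0.03,-0.22],[0,0,0]],[85,[0.029,-0.03,-0.29],[0,0,0]],[85,[0.029,-0.03,-0.32],[0,0,0]],[85,[0.029,-0.03,-0.32],[0,0,0]],[0,[0.029,-0.03,-0.32],[0,0,0]],[0,[0.029,-0.03,-0.32],[0,0,0]],[0,[0.029,-0.03,-0.32],[0,0,0]],[0,[0.029,-0.03,-0.32],[0,0,0]],[0,[0.029,-0.03,-0.32],[0,0,0]],[0,[0.029,-0.03,-0.32],[0,0,0]],[0,[0.029,-0.03,-0.32],[0,0,0]]]'

```text
time: 2.68
tool_pos: [0.6324, 0.0878, 0.0139]
tool_rot: [0.0, -0.093, 0.996, -0.0]
contact_force: [-0.9, -0.4, 1.1]
gripper_width: 0.007
grasp_force: 0.0
```

The gripper shut on nothing, so I'll look before going on.

```bash
python3 - <<'E'
from h import *
f=grab("wrist");g=grab("scene")
b=cv2.resize(g["color"][120:300,190:370,::-1],(400,400),interpolation=cv2.INTER_CUBIC)
a=cv2.resize(f["color"][:,:,::-1],(400,300))
a=np.vstack([a,np.zeros((100,400,3),np.uint8)])
cv2.imwrite("pics/miss.png",np.hstack([a,b]))
print({k:np.round(v,3) for k,v in monitor.state().items()})
E
```

```text
{'time': np.float64(2.783), 'joint_pos': array([ 0.021,  0.259,  1.711, -0.   ,  1.171, -1.735]), 'joint_vel': array([ 0.001,  0.003,  0.001, -0.002, -0.   , -0.002]), 'joint_efforts': array([ 1.3000e-02, -4.3896e+01, -3.2582e+01,  0.0000e+00, -2.0000e-03,
        0.0000e+00]), 'tool_pos': array([0.632, 0.088, 0.014]), 'tool_rot': array([ 0.   , -0.093,  0.996, -0.   ]), 'contact_force': array([-1.385,  0.315,  0.191]), 'ft_torque': array([ 0.029, -0.055, -0.053]), 'grasp_force': np.float64(0.0), 'gripper_width': np.float64(-0.001)}
```

View pics/miss.png

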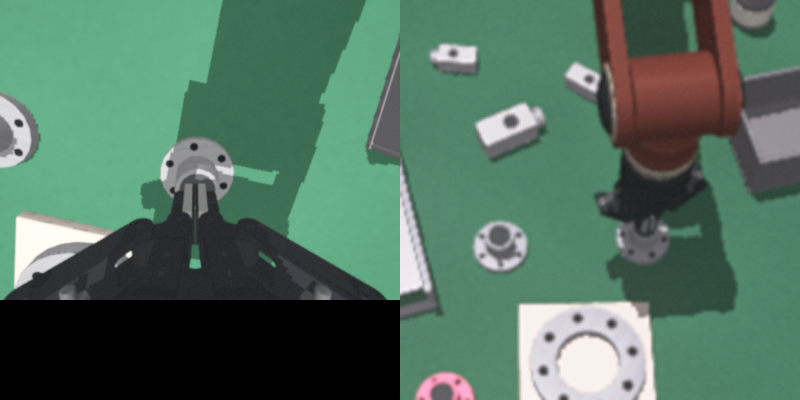

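The wrist view shows the shut fingers at (195,190), in front of the flange at (197,168). The scene crop shows the flange still upright at (640,240). I'll measure where the flange is and where the fingertips are.

```bash
cat > m3.py <<'E'
from m import *
for n in("wrist","scene","top"):
    F=grab(n); np.savez(f"{n}1.npz",**F); P=F["P"]
    print(n,"plate"); blobs(F,.007,.0125,(.58,.7,.03,.15)); print("neck/finger"); blobs(F,.03,.045,(.58,.7,.03,.15)); blobs(F,.0125,.03,(.58,.7,.03,.15)); blobs(F,.045,.075,(.58,.7,.03,.15))
F=dict(np.load("wrist1.npz")); P=F["P"]
for v in range(200,262,6): print(v,[ (u,P[v,u].round(3).tolist()) for u in (236,249,262)])
E
python3 m3.py
```

```text
wrist plate
 px [252. 209.] n 3303 mean [0.6205 0.0884 0.0106] rect c [627.2  90.1] sz [56.  62.5] ang 6.3
neck/finger
 px [253. 229.] n 1374 mean [0.6218 0.0892 0.0378] rect c [624.4  90.4] sz [33.6 22. ] ang 88.5
 px [252. 211.] n 544 mean [0.6172 0.0877 0.0215] rect c [621.3  87.7] sz [15.6 35.3] ang 15.9
 px [249. 252.] n 1289 mean [0.622  0.0871 0.0643] rect c [622.1  87.1] sz [ 5.9 27.3] ang 11.4
scene plate
 px [299. 230.] n 178 mean [0.6416 0.0869 0.01  ] rect c [639.   87.6] sz [59.9 49.5] ang 79.0
neck/finger
 px [300. 225.] n 70 mean [0.6393 0.0881 0.0376] rect c [637.9  87.9] sz [32.6 21.4] ang 75.3
 px [298. 229.] n 44 mean [0.6435 0.0849 0.0211] rect c [641.9  85.8] sz [37.1 15.7] ang 64.1
 px [300. 221.] n 38 mean [0.6402 0.0865 0.0632] rect c [638.8  87.8] sz [27.9 10.1] ang 85.5
top plate
neck/finger
200 [(236, [0.616, 0.077, 0.011]), (249, [0.614, 0.085, 0.011]), (262, [0.612, 0.094, 0.012])]
206 [(236, [0.619, 0.078, 0.013]), (249, [0.615, 0.085, 0.021]), (262, [0.614, 0.094, 0.019])]
212 [(236, [0.619, 0.078, 0.024]), (249, [0.615, 0.085, 0.031]), (262, [0.614, 0.093, 0.029])]
218 [(236, [0.619, 0.078, 0.033]), (249, [0.615, 0.086, 0.038]), (262, [0.614, 0.093, 0.037])]
224 [(236, [0.62, 0.079, 0.038]), (249, [0.619, 0.086, 0.039]), (262, [0.617, 0.093, 0.039])]
230 [(236, [0.624, 0.08, 0.039]), (249, [0.622, 0.087, 0.039]), (262, [0.621, 0.094, 0.04])]
236 [(236, [0.627, 0.08, 0.039]), (249, [0.62, 0.086, 0.051]), (262, [0.625, 0.095, 0.038])]
242 [(236, [0.631, 0.081, 0.04]), (249, [0.62, 0.086, 0.059]), (262, [0.619, 0.093, 0.058])]
248 [(236, [0.622, 0.08, 0.063]), (249, [0.62, 0.086, 0.064]), (262, [0.619, 0.093, 0.064])]
254 [(236, [0.622, 0.081, 0.069]), (249, [0.62, 0.086, 0.07]), (262, [0.618, 0.092, 0.071])]
260 [(236, [0.621, 0.081, 0.075]), (249, [0.62, 0.086, 0.075]), (262, [0.619, 0.092, 0.075])]
```

The neck top is solid at z = 39 mm, and the shut fingers appear to end at about z = 45 mm, above the reported TCP of 14 mm. They closed above the neck. I'll lift and measure the true fingertip offset.

Request:
arm_command --rows '[[0,[0,0,0.12],[0,0,0]],[0,[0,0,0.24],[0,0,0]],[0,[0,0,0.3],[0,0,0]],[0,[0,0,0.3],[0,0,0]],[0,[0,0,0.3],[0,0,0]]]'

```text
time: 3.35
tool_pos: [0.6334, 0.0879, 0.1053]
tool_rot: [0.002, -0.093, 0.996, -0.0]
contact_force: [-0.0, 0.1, -0.9]
gripper_width: -0.0
grasp_force: 0.0
```

```bash
cat > tip.py <<'E'
from h import *
s=monitor.state(); print("tool",s["tool_pos"].round(4),"w",round(float(s["gripper_width"]),3)); t=s["tool_pos"]
for n in("wrist","scene","top"):
    P=grab(n)["P"]; m=(np.abs(P[...,:2]-t[:2])<.06).all(-1)&(P[...,2]>.05)&(P[...,2]<.2)
    Q=P[m]; z=np.sort(Q[:,2]); print(n,len(Q),"lowest z",z[:40:4].round(4))
    L=Q[Q[:,2]<z[0]+.012]; print("  tip xyz-mean",L.mean(0).round(4),"min",L.min(0).round(4),"max",L.max(0).round(4))
E
python3 tip.py
python3 - <<'E'
import sys; sys.path.insert(0,".")
from h import *
f=grab("wrist");g=grab("scene")
b=cv2.resize(g["color"][150:260,240:350,::-1],(400,400),interpolation=cv2.INTER_CUBIC)
a=cv2.resize(f["color"][:,:,::-1],(400,300)); a=np.vstack([a,np.zeros((100,400,3),np.uint8)])
cv2.imwrite("pics/tip.png",np.hstack([a,b]))
E
```

```text
tool [0.6334 0.0879 0.1053] w -0.0
wrist 10667 lowest z [0.1416 0.1422 0.1424 0.1425 0.1427 0.143  0.1433 0.1434 0.1436 0.1438]
  tip xyz-mean [0.6229 0.0871 0.1487] min [0.6196 0.0742 0.1416] max [0.628  0.1008 0.1536]
scene 207 lowest z [0.1377 0.1428 0.1436 0.1473 0.1487 0.1506 0.1521 0.1542 0.1548 0.1566]
  tip xyz-mean [0.6389 0.0875 0.1447] min [0.6312 0.0746 0.1377] max [0.6436 0.1018 0.1495]
top 34 lowest z [0.1453 0.1497 0.1559 0.1649 0.1805 0.184  0.1894 0.1935 0.1995]
  tip xyz-mean [0.6243 0.0833 0.151 ] min [0.6216 0.0732 0.1453] max [0.6274 0.098  0.156 ]
```

View pics/tip.png

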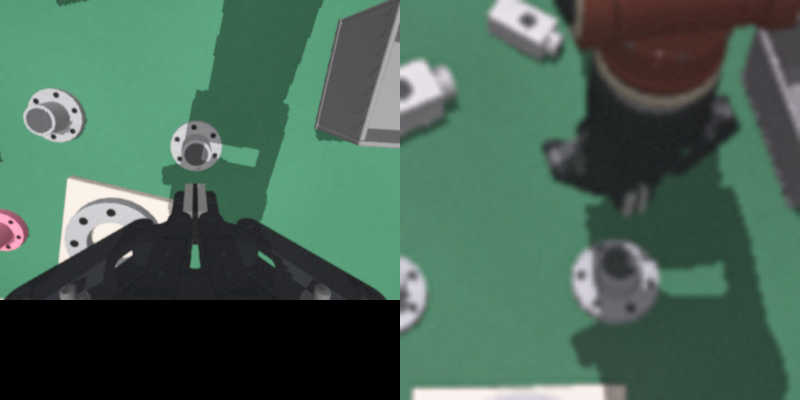

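The tip view shows the shut fingers well clear above the flange: tips at (195,185) in the wrist panel, flange at (197,147). Depth puts the tips at z ≈ 139 mm with a reported TCP of 105 mm, so the real tips sit about 34 mm behind the reported TCP. x and y agree. I'll correct for this and grasp with a reported z near -0.020.

Request:
arm_command --rows '[[85,[-0.004,0.003,0],[0,0,0]],[85,[-0.004,0.003,0],[0,0,0]],[85,[-0.004,0.003,0],[0,0,0]],[85,[-0.004,0.003,0],[0,0,0]],[85,[-0.004,0.003,-0.1],[0,0,0]],[85,[-0.004,0.003,-0.2],[0,0,0]],[85,[-0.004,0.003,-0.28],[0,0,0]],[85,[-0.004,0.003,-0.34],[0,0,0]],[85,[-0.004,0.003,-0.38],[0,0,0]],[85,[-0.004,0.003,-0.41],[0,0,0]],[85,[-0.004,0.003,-0.415],[0,0,0]],[85,[-0.004,0.003,-0.415],[0,0,0]]]'

```text
time: 4.6
tool_pos: [0.6313, 0.0887, -0.0208]
tool_rot: [0.0, -0.093, 0.996, -0.0]
contact_force: [-0.1, 0.2, -0.6]
gripper_width: 0.995
grasp_force: 0.0
```

Request:
arm_command --rows '[[0,[0,0,0],[0,0,0]],[0,[0,0,0],[0,0,0]],[0,[0,0,0],[0,0,0]],[0,[0,0,0],[0,0,0]],[0,[0,0,0],[0,0,0]],[0,[0,0,0],[0,0,0]]]'

```text
time: 5.1
tool_pos: [0.6321, 0.0889, -0.0196]
tool_rot: [0.001, -0.093, 0.996, 0.0]
contact_force: [-0.9, -0.4, 4.1]
gripper_width: 0.383
grasp_force: 60.5
```

Request:
arm_command --rows '[[0,[0,0,0.12],[0,0,0]],[0,[0,0,0.24],[0,0,0]],[0,[0,0,0.37],[0,0,0]],[0,[-0.28,-1,0.37],[0,0,0]],[0,[-0.28,-1,0.37],[0,0,0]],[0,[-0.28,-1,0.37],[0,0,0]],[0,[-0.28,-1,0.37],[0,0,0]],[0,[-0.28,-1,0.37],[0,0,0]],[0,[-0.28,-1,0.37],[0,0,0]],[0,[-0.28,-1,0.37],[0,0,0]],[0,[-0.28,-1,0.37],[0,0,0]],[0,[-0.28,-1,0.37],[0,0,0]]]'

```text
time: 6.1
tool_pos: [0.5449, -0.2151, 0.089]
tool_rot: [-0.001, -0.09, 0.996, -0.0]
contact_force: [-0.5, -0.0, -1.9]
gripper_width: 0.388
grasp_force: 61.0
```

Request:
arm_command --rows '[[0,[-0.124,-0.418,0],[0,0,0]],[0,[-0.124,-0.418,0],[0,0,0]],[0,[-0.124,-0.418,0],[0,0,0]],[0,[-0.124,-0.418,0],[0,0,0]],[0,[-0.124,-0.418,0],[0,0,0]],[0,[-0.124,-0.418,0],[0,0,0]],[0,[-0.124,-0.418,0],[0,0,0]]]'

```text
time: 6.68
tool_pos: [0.5099, -0.3349, 0.0892]
tool_rot: [-0.0, -0.094, 0.996, 0.001]
contact_force: [-0.1, 0.5, -2.2]
gripper_width: 0.385
grasp_force: 61.3
```

Request:
arm_command --rows '[[0,[0.003,-0.006,-0.12],[0,0,0]],[0,[0.003,-0.006,-0.22],[0,0,0]],[0,[0.003,-0.006,-0.28],[0,0,0]],[0,[0.003,-0.006,-0.31],[0,0,0]],[0,[0.003,-0.006,-0.325],[0,0,0]],[0,[0.003,-0.006,-0.333],[0,0,0]],[0,[0.003,-0.006,-0.338],[0,0,0]],[0,[0.003,-0.006,-0.342],[0,0,0]],[0,[0.003,-0.006,-0.342],[0,0,0]]]'

```text
time: 7.43
tool_pos: [0.5116, -0.3391, -0.0112]
tool_rot: [0.001, -0.093, 0.996, -0.001]
contact_force: [0.5, -0.4, -2.0]
gripper_width: 0.387
grasp_force: 61.3
```

Request:
arm_command --rows '[[0,[0,0.006,-0.004],[0,0,0]],[0,[0,0.006,-0.008],[0,0,0]],[0,[0,0.006,-0.011],[0,0,0]],[0,[0,0.006,-0.011],[0,0,0]]]'

```text
time: 7.77
tool_pos: [0.5111, -0.3369, -0.0146]
tool_rot: [0.0, -0.093, 0.996, -0.0]
contact_force: [-2.6, 1.9, 4.9]
gripper_width: 0.392
grasp_force: 62.0
```

Request:
arm_command --rows '[[50,[0,0,0],[0,0,0]],[50,[0,0,0],[0,0,0]],[50,[0,0,0],[0,0,0]],[50,[0,0,0.05],[0,0,0]],[50,[0,0,0.15],[0,0,0]],[50,[0,0,0.28],[0,0,0]],[50,[0,0,0.4],[0,0,0]],[85,[0.2,0.5,0.4],[0,0,0]],[85,[0.37,0.85,0.4],[0,0,0]],[85,[0.37,0.85,0.4],[0,0,0]],[85,[0.37,0.85,0.4],[0,0,0]],[85,[0.37,0.85,0.4],[0,0,0]]]'

```text
time: 8.77
tool_pos: [0.5941, -0.1439, 0.1044]
tool_rot: [0.0, -0.093, 0.996, -0.0]
contact_force: [1.1, -0.2, -0.4]
gripper_width: 0.993
grasp_force: 0.0
```

Request:
arm_command --rows '[[85,[0.02,0.05,0],[0,0,0]],[85,[0.02,0.05,0],[0,0,0]],[85,[0.02,0.05,0],[0,0,0]],[85,[0.02,0.05,0],[0,0,0]],[85,[0.02,0.05,0],[0,0,0]]]'

```text
time: 9.18
tool_pos: [0.5991, -0.1317, 0.104]
tool_rot: [-0.0, -0.092, 0.996, -0.0]
contact_force: [-0.5, -0.1, -0.6]
gripper_width: 0.995
grasp_force: 0.0
```

```bash
python3 - <<'E'
from m import *
F=grab("wrist"); blobs(F,.03,.043,(.59,.66,-.13,-.03))
F=grab("scene"); blobs(F,.034,.047,(.44,.57,-.38,-.25)); blobs(F,.009,.018,(.44,.57,-.38,-.25))
print(monitor.state()["tool_pos"])
E
```

```text
px [296. 228.] n 1070 mean [ 0.6223 -0.0825  0.0384] rect c [623.7 -82. ] sz [33.4 32.8] ang 10.7
 px [139. 176.] n 81 mean [ 0.4486 -0.3321  0.0404] rect c [ 448.  -332.2] sz [ 6.2 96.1] ang 9.6
 px [137. 196.] n 117 mean [ 0.514  -0.3355  0.0424] rect c [ 511.8 -336.6] sz [32.8 33. ] ang 37.6
 px [143. 180.] n 61 mean [ 0.4477 -0.3283  0.0136] rect c [ 448.7 -327. ] sz [ 7.5 90.4] ang 10.3
 px [140. 203.] n 201 mean [ 0.5192 -0.3336  0.0149] rect c [ 512.7 -334.8] sz [59.3 64.5] ang 25.9
[ 0.59916105 -0.13181015  0.10407144]
```

Request:
arm_command --rows '[[85,[0.086,0.162,0],[0,0,0]],[85,[0.086,0.162,-0.02],[0,0,0]],[85,[0.086,0.162,-0.14],[0,0,0]],[85,[0.086,0.162,-0.25],[0,0,0]],[85,[0.086,0.162,-0.34],[0,0,0]],[85,[0.086,0.162,-0.39],[0,0,0]],[85,[0.086,0.162,-0.41],[0,0,0]],[85,[0.086,0.162,-0.413],[0,0,0]],[85,[0.086,0.162,-0.413],[0,0,0]]]'

```text
time: 10.03
tool_pos: [0.6263, -0.0825, -0.0187]
tool_rot: [0.001, -0.093, 0.996, -0.0]
contact_force: [-0.3, 0.1, -0.1]
gripper_width: 1.0
grasp_force: 0.0
```

Request:
arm_command --rows '[[0,[0,0,0],[0,0,0]],[0,[0,0,0],[0,0,0]],[0,[0,0,0],[0,0,0]],[0,[0,0,0],[0,0,0]],[0,[0,0,0],[0,0,0]],[0,[0,0,0],[0,0,0]]]'

```text
time: 10.53
tool_pos: [0.6265, -0.0823, -0.0183]
tool_rot: [0.001, -0.093, 0.996, -0.001]
contact_force: [0.1, -0.4, 5.0]
gripper_width: 0.387
grasp_force: 60.6
```

Request:
arm_command --rows '[[0,[0,0,0.12],[0,0,0]],[0,[0,0,0.24],[0,0,0]],[0,[0,0,0.37],[0,0,0]],[0,[-0.434,-0.586,0.37],[0,0,0]],[0,[-0.434,-0.586,0.37],[0,0,0]],[0,[-0.434,-0.586,0.37],[0,0,0]],[0,[-0.434,-0.586,0.37],[0,0,0]],[0,[-0.434,-0.586,0.37],[0,0,0]],[0,[-0.434,-0.586,0.37],[0,0,0]],[0,[-0.434,-0.586,0.37],[0,0,0]],[0,[-0.434,-0.586,0.37],[0,0,0]],[0,[-0.434,-0.586,0.37],[0,0,0]]]'

```text
time: 11.53
tool_pos: [0.4953, -0.2567, 0.0906]
tool_rot: [-0.0, -0.093, 0.996, 0.001]
contact_force: [-0.6, 0.4, -2.2]
gripper_width: 0.384
grasp_force: 60.9
```

Request:
arm_command --rows '[[0,[0,-0.003,-0.12],[0,0,0]],[0,[0,-0.003,-0.22],[0,0,0]],[0,[0,-0.003,-0.28],[0,0,0]],[0,[0,-0.003,-0.315],[0,0,0]],[0,[0,-0.003,-0.33],[0,0,0]],[0,[0,-0.003,-0.337],[0,0,0]],[0,[0,-0.003,-0.342],[0,0,0]],[0,[0,-0.003,-0.346],[0,0,0]],[0,[0,-0.003,-0.349],[0,0,0]],[0,[0,-0.003,-0.349],[0,0,0]]]'

```text
time: 12.37
tool_pos: [0.4958, -0.2591, -0.0125]
tool_rot: [0.001, -0.093, 0.996, -0.001]
contact_force: [-0.1, 0.2, -3.0]
gripper_width: 0.386
grasp_force: 60.9
```

Request:
arm_command --rows '[[0,[0,0,-0.004],[0,0,0]],[0,[0,0,-0.007],[0,0,0]],[0,[0,0,-0.007],[0,0,0]]]'

```text
time: 12.62
tool_pos: [0.4958, -0.2591, -0.0133]
tool_rot: [0.0, -0.093, 0.996, -0.0]
contact_force: [-4.1, 2.4, 7.7]
gripper_width: 0.387
grasp_force: 62.1
```

Request:
arm_command --rows '[[50,[0,0,0],[0,0,0]],[50,[0,0,0],[0,0,0]],[50,[0,0,0],[0,0,0]],[50,[0,0,0.05],[0,0,0]],[50,[0,0,0.15],[0,0,0]],[50,[0,0,0.28],[0,0,0]],[50,[0,0,0.42],[0,0,0]],[85,[-0.02,0.1,0.48],[0,0,-0.08]],[85,[-0.051,0.2,0.48],[0,0,-0.16]],[85,[-0.051,0.3,0.48],[0,0,-0.24]],[85,[-0.051,0.4,0.48],[0,0,-0.32]],[85,[-0.051,0.5,0.48],[0,0,-0.4]]]'

```text
time: 13.62
tool_pos: [0.4797, -0.1075, 0.1288]
tool_rot: [0.001, 0.221, 0.975, -0.0]
contact_force: [-0.3, -0.5, -0.2]
gripper_width: 0.995
grasp_force: 0.0
```

Request:
arm_command --rows '[[85,[0,0.094,0],[0,0,-0.08]],[85,[0,0.094,0],[0,0,-0.16]],[85,[0,0.094,0],[0,0,-0.24]],[85,[0,0.094,0],[0,0,-0.32]],[85,[0,0.094,0],[0,0,-0.4]],[85,[0,0.094,0],[0,0,-0.486]],[85,[0,0.094,0],[0,0,-0.486]],[85,[0,0.094,0],[0,0,-0.486]]]'

```text
time: 14.28
tool_pos: [0.4798, -0.0804, 0.1284]
tool_rot: [0.0, 0.565, 0.825, 0.0]
contact_force: [-0.3, 0.7, 0.2]
gripper_width: 0.995
grasp_force: 0.0
```

```bash
python3 - <<'E'
from m import *
from scipy.spatial.transform import Rotation as R
F=grab("scene"); blobs(F,.034,.047,(.44,.57,-.38,-.2)); blobs(F,.0102,.018,(.44,.57,-.38,-.2))
F=grab("wrist"); blobs(F,.034,.040,(.42,.54,-.12,.02))
s=monitor.state(); q=s["tool_rot"]; M=R.from_quat(q,scalar_first=True).as_matrix()
print(s["tool_pos"],M.round(3),"closing deg",np.degrees(np.arctan2(M[1,1],M[0,1])),s["joint_pos"].round(3))
E
```

```text
px [138. 176.] n 90 mean [ 0.4488 -0.3346  0.0402] rect c [ 448.  -331.9] sz [ 6.5 97.4] ang 9.6
 px [166. 188.] n 117 mean [ 0.4971 -0.2587  0.043 ] rect c [ 496.3 -259. ] sz [33.8 32.2] ang 29.1
 px [137. 196.] n 123 mean [ 0.5136 -0.3357  0.0428] rect c [ 512. -336.] sz [32.5 33.6] ang 66.6
 px [122. 209.] n 17 mean [ 0.5457 -0.3755  0.0398] rect c [ 546.4 -375.3] sz [43.2  2.3] ang 12.5
 px [138. 181.] n 46 mean [ 0.4503 -0.3416  0.0143] rect c [ 449.6 -340.9] sz [ 5.4 78.2] ang 10.2
 px [169. 195.] n 193 mean [ 0.5029 -0.2563  0.015 ] rect c [ 498.1 -257.7] sz [56.6 62.4] ang 25.2
 px [140. 203.] n 202 mean [ 0.519  -0.3347  0.0151] rect c [ 513.1 -335.8] sz [62.6 61.8] ang 25.6
 px [249. 164.] n 2707 mean [ 0.4707 -0.0602  0.0367] rect c [471.3 -61.5] sz [36.  69.3] ang 21.0
[ 0.47984048 -0.08044509  0.12841621] [[-0.362  0.932  0.   ]
 [ 0.932  0.362 -0.   ]
 [-0.     0.    -1.   ]] closing deg 21.25039056363645 [-0.319 -0.233  2.001  0.     1.374 -0.69 ]
```

Request:
arm_command --rows '[[85,[0,0,0],[-0.069,-0.026,0]],[85,[0,0,0],[-0.138,-0.053,0]],[85,[0,0,0],[-0.207,-0.08,0]],[85,[0,0,0],[-0.276,-0.106,0]],[85,[0,0,0],[-0.346,-0.133,0]],[85,[0,0,0],[-0.415,-0.159,0]],[85,[0,0,0],[-0.415,-0.159,0]],[85,[0,0,0],[-0.415,-0.159,0]]]'

```text
time: 15.05
tool_pos: [0.479, -0.0792, 0.1269]
tool_rot: [0.28, 0.53, 0.777, -0.194]
contact_force: [0.4, -1.1, 0.5]
gripper_width: 0.997
grasp_force: 0.0
```

```bash
python3 - <<'E'
from h import *
from scipy.spatial.transform import Rotation as R
s=monitor.state(); M=R.from_quat(s["tool_rot"],scalar_first=True).as_matrix()
print(s["tool_pos"],M.round(3),s["joint_pos"].round(3)); print("G", (s["tool_pos"]-.054*M[:,2]).round(4))
E
```

```text
[ 0.47895257 -0.0791971   0.12688952] [[-0.282  0.932  0.229]
 [ 0.714  0.363 -0.598]
 [-0.641 -0.005 -0.768]] [ 0.08  -0.328  2.206 -0.737  1.155 -0.022]
G [ 0.4666 -0.0469  0.1683]
```

Request:
arm_command --rows '[[85,[0,-0.003,-0.12],[0,0,0]],[85,[0,-0.003,-0.24],[0,0,0]],[85,[0,-0.003,-0.34],[0,0,0]],[85,[0,-0.003,-0.41],[0,0,0]],[85,[0,-0.003,-0.45],[0,0,0]],[85,[0,-0.003,-0.47],[0,0,0]],[85,[0,-0.003,-0.474],[0,0,0]],[85,[0,-0.003,-0.474],[0,0,0]]]'

```text
time: 15.72
tool_pos: [0.4809, -0.082, -0.0129]
tool_rot: [0.282, 0.532, 0.775, -0.194]
contact_force: [-0.3, 0.1, 0.3]
gripper_width: 0.998
grasp_force: 0.0
```

Request:
arm_command --rows '[[0,[0,0,0],[0,0,0]],[0,[0,0,0],[0,0,0]],[0,[0,0,0],[0,0,0]],[0,[0,0,0],[0,0,0]],[0,[0,0,0],[0,0,0]],[0,[0,0,0],[0,0,0]]]'

```text
time: 16.22
tool_pos: [0.4805, -0.0812, -0.0128]
tool_rot: [0.282, 0.531, 0.775, -0.194]
contact_force: [-1.4, 2.2, 5.7]
gripper_width: 0.411
grasp_force: 60.4
```

Request:
arm_command --rows '[[0,[0,0,0.13],[0,0,0]],[0,[0.03,0.1,0.25],[0,0,0]],[0,[0.06,0.2,0.34],[0.0746,0.029,0]],[0,[0.095,0.3,0.4],[0.149,0.058,0]],[0,[0.095,0.3,0.4],[0.2237,0.087,0]],[0,[0.095,0.3,0.4],[0.298,0.116,0]],[0,[0.095,0.3,0.4],[0.373,0.145,0]],[0,[0.095,0.3,0.4],[0.447,0.174,0]],[0,[0.095,0.3,0.4],[0.522,0.203,0]],[0,[0.095,0.3,0.4],[0.596,0.232,0]],[0,[0.095,0.3,0.4],[0.671,0.261,0]],[0,[0.095,0.3,0.4],[0.746,0.29,0]]]'

```text
time: 17.22
tool_pos: [0.5088, 0.008, 0.1067]
tool_rot: [-0.227, 0.543, 0.794, 0.155]
contact_force: [0.6, 0.4, -2.3]
gripper_width: 0.414
grasp_force: 60.8
```

Request:
arm_command --rows '[[0,[0,0,0],[0.0746,0.029,0]],[0,[0,0,0],[0.149,0.058,0]],[0,[0,0,0],[0.186,0.072,0]],[0,[0,0,0],[0.186,0.072,0]],[0,[0,0,0],[0.186,0.072,0]]]'

```text
time: 17.63
tool_pos: [0.5077, 0.0085, 0.1046]
tool_rot: [-0.347, 0.513, 0.749, 0.235]
contact_force: [-0.5, -0.2, -1.5]
gripper_width: 0.413
grasp_force: 60.9
```

```bash
cat > st.py <<'E'
from m import *
from scipy.spatial.transform import Rotation as R
s=monitor.state(); M=R.from_quat(s["tool_rot"],scalar_first=True).as_matrix()
print(s["tool_pos"].round(4),M.round(3).tolist(),s["joint_pos"].round(3),s["contact_force"].round(1),round(float(s["gripper_width"]),3)); G=s["tool_pos"]-.054*M[:,2]; print("G",G.round(4))
E
cat > st2.py <<'E'
from st import *
g=grab("scene");f=grab("top")
c=g["mtx"]@(g["R"]@G+g["t"]); u,v=(c[:2]/c[2]).astype(int); print(u,v)
b=cv2.resize(g["color"][v-60:v+60,u-60:u+60,::-1],(400,400),interpolation=cv2.INTER_CUBIC)
c=f["mtx"]@(f["R"]@G+f["t"]); u,v=(c[:2]/c[2]).astype(int)
a=cv2.resize(f["color"][v-60:v+60,u-60:u+60,::-1],(400,400),interpolation=cv2.INTER_CUBIC)
cv2.imwrite("pics/stand.png",np.hstack([a,b]))
E
python3 st2.py
```

```text
[0.5077 0.0085 0.1046] [[-0.232, 0.932, -0.279], [0.605, 0.363, 0.708], [0.761, -0.005, -0.648]] [-0.46   0.269  1.734  0.554  1.814 -0.887] [-0.5 -0.2 -1.5] 0.413
G [ 0.5228 -0.0297  0.1396]
250 170
```

View pics/stand.png

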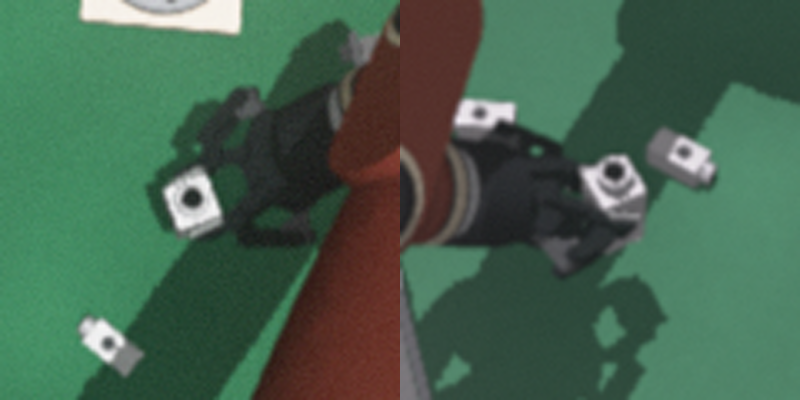

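The body is held upright with its neck up: neck at (192,198) in the top panel and (612,172) in the scene panel. I'll lower it in small steps until it touches.

Request:
arm_command --rows '[[0,[0,0,-0.1],[0,0,0]],[0,[0,0,-0.19],[0,0,0]],[0,[0,0,-0.25],[0,0,0]],[0,[0,0,-0.275],[0,0,0]],[0,[0,0,-0.285],[0,0,0]],[0,[0,0,-0.29],[0,0,0]],[0,[0,0,-0.29],[0,0,0]]]'

```text
time: 18.32
tool_pos: [0.5092, 0.0086, 0.0205]
tool_rot: [-0.346, 0.512, 0.75, 0.236]
contact_force: [1.2, -0.1, -1.8]
gripper_width: 0.412
grasp_force: 61.0
```

```bash
python3 - <<'E'
from st import *
for n in("top","scene"):
    F=grab(n); P=F["P"]; m=(np.abs(P[...,0]-.52)<.03)&(np.abs(P[...,1]+.02)<.03)&(P[...,2]>.02); Q=P[m]; h=np.histogram(Q[:,2],np.arange(.06,.1,.002)); print(n,h[0]); T=Q[Q[:,2]>.08]; print(T.mean(0) if len(T) else 0, len(T))
E
```

```text
[0.5092 0.0086 0.0205] [[-0.236, 0.931, -0.277], [0.605, 0.364, 0.708], [0.76, -0.001, -0.65]] [-0.459  0.397  1.741  0.542  1.696 -0.961] [ 1.2 -0.1 -1.8] 0.412
G [ 0.5242 -0.0296  0.0556]
top [10  7  1 12 11  5 18 33 35  9  3  1  4 20 24 21  1  0  3  0]
[ 0.52243128 -0.02213839  0.08903717] 78
scene [ 4  4 13 15 12  7 23 26 31 16 10  8  5 10 22 28 16  1  1  0]
[ 0.52409001 -0.02283124  0.08892186] 103
```

Request:
arm_command --rows '[[0,[0,0,-0.006],[0,0,0]],[0,[0,0,-0.012],[0,0,0]],[0,[0,0,-0.016],[0,0,0]],[0,[0,0,-0.019],[0,0,0]],[0,[0,0,-0.019],[0,0,0]]]'

```text
time: 18.83
tool_pos: [0.5086, 0.0085, 0.0146]
tool_rot: [-0.347, 0.512, 0.749, 0.236]
contact_force: [-1.9, -2.5, 4.8]
gripper_width: 0.417
grasp_force: 61.5
```

Request:
arm_command --rows '[[85,[0,0,0],[0,0,0]],[85,[0,0,0],[0,0,0]],[85,[0,0,0],[0,0,0]],[85,[0,0,0],[0,0,0]],[85,[0.02,-0.05,0.046],[0,0,0]],[85,[0.05,-0.128,0.118],[0,0,0]],[85,[0.083,-0.212,0.195],[0,0,0]],[85,[0.083,-0.212,0.33],[0,0,0]],[85,[0.083,-0.212,0.46],[0,0,0]],[85,[0.083,-0.212,0.59],[0,0,0]],[85,[0.083,-0.212,0.7],[0,0,0]],[85,[0.083,-0.212,0.7],[0,0,0]]]'

```text
time: 19.83
tool_pos: [0.5361, -0.0562, 0.2312]
tool_rot: [-0.341, 0.512, 0.752, 0.237]
contact_force: [0.3, -0.5, 0.5]
gripper_width: 1.0
grasp_force: 0.0
```

Request:
arm_command --rows '[[85,[0,0,0],[-0.073,-0.029,0]],[85,[0,0,0],[-0.146,-0.057,0]],[85,[0,0,0],[-0.219,-0.086,0]],[85,[0,0,0],[-0.293,-0.114,0]],[85,[0,0,0],[-0.366,-0.143,0]],[85,[0,0,0],[-0.439,-0.171,0]],[85,[0,0,0],[-0.512,-0.2,0]],[85,[0,0,0],[-0.512,-0.2,0]],[85,[0,0,0],[-0.512,-0.2,0]]]'

```text
time: 20.58
tool_pos: [0.5327, -0.0534, 0.2236]
tool_rot: [-0.001, 0.564, 0.826, 0.0]
contact_force: [-0.3, -0.0, -0.4]
gripper_width: 0.997
grasp_force: 0.0
```

```bash
python3 - <<'E'
from st import *
for n in("wrist","scene","top"):
    F=grab(n); print(n); blobs(F,.066,.074,(.47,.57,-.08,.04)); blobs(F,.08,.09,(.47,.57,-.08,.04))
print(np.degrees(np.arctan2(M[1,1],M[0,1])))
E
```

```text
[ 0.5327 -0.0534  0.2236] [[-0.365, 0.931, -0.002], [0.931, 0.365, 0.002], [0.003, -0.001, -1.0]] [-0.24  -0.174  1.79   0.002  1.528 -0.613] [-0.3 -0.  -0.4] 0.997
G [ 0.5329 -0.0535  0.2776]
wrist
 px [250. 139.] n 516 mean [ 0.5176 -0.0174  0.0706] rect c [518.4 -19.7] sz [35.8 35.2] ang 21.4
 px [250. 143.] n 485 mean [ 0.5185 -0.0197  0.0847] rect c [519.2 -20.3] sz [26.2 26.3] ang 21.5
scene
 px [254. 185.] n 77 mean [ 0.5273 -0.0212  0.0704] rect c [519.3 -20.4] sz [39.2 36.3] ang 19.9
 px [254. 180.] n 78 mean [ 0.5204 -0.0212  0.0844] rect c [520.  -21.2] sz [25.8 26.6] ang 69.2
top
 px [265. 197.] n 75 mean [ 0.5188 -0.0211  0.0696] rect c [520.4 -21.5] sz [35.5 35.8] ang 20.8
 px [265. 196.] n 67 mean [ 0.5201 -0.0211  0.0842] rect c [519.8 -22. ] sz [25.7 23.1] ang 0.3
21.400761481149214
```

The body stands free at (0.5195, -0.021), with the neck top at 84 mm and the shoulder at 70 mm. Now the regrasp from above.

Request:
arm_command --rows '[[85,[-0.044,0.109,0],[0,0,0]],[85,[-0.044,0.109,-0.05],[0,0,0]],[85,[-0.044,0.109,-0.18],[0,0,0]],[85,[-0.044,0.109,-0.31],[0,0,0]],[85,[-0.044,0.109,-0.44],[0,0,0]],[85,[-0.044,0.109,-0.55],[0,0,0]],[85,[-0.044,0.109,-0.64],[0,0,0]],[85,[-0.044,0.109,-0.7],[0,0,0]],[85,[-0.044,0.109,-0.725],[0,0,0]],[85,[-0.044,0.109,-0.732],[0,0,0]],[85,[-0.044,0.109,-0.732],[0,0,0]]]'

```text
time: 21.65
tool_pos: [0.5203, -0.0229, 0.0038]
tool_rot: [-0.002, 0.565, 0.825, -0.0]
contact_force: [-0.7, 0.6, -0.3]
gripper_width: 0.997
grasp_force: 0.0
```

Request:
arm_command --rows '[[0,[0,0,0],[0,0,0]],[0,[0,0,0],[0,0,0]],[0,[0,0,0],[0,0,0]],[0,[0,0,0],[0,0,0]],[0,[0,0,0],[0,0,0]],[0,[0,0,0],[0,0,0]]]'

```text
time: 22.15
tool_pos: [0.5211, -0.0224, 0.0052]
tool_rot: [-0.0, 0.565, 0.825, 0.0]
contact_force: [-2.1, -0.4, 5.4]
gripper_width: 0.415
grasp_force: 60.6
```

Request:
arm_command --rows '[[0,[0,0,0.13],[0,0,0]],[0,[0,0,0.26],[0,0,0]],[0,[0,0,0.38],[0,0,0]],[0,[-0.01,0.05,0.45],[0,0,-0.08]],[0,[-0.013,0.18,0.45],[0,0,-0.156]],[0,[-0.013,0.31,0.45],[0,0,-0.156]],[0,[-0.013,0.44,0.45],[0,0,-0.156]],[0,[-0.013,0.57,0.45],[0,0,-0.156]],[0,[-0.013,0.7,0.45],[0,0,-0.156]],[0,[-0.013,0.83,0.45],[0,0,-0.156]],[0,[-0.013,0.96,0.45],[0,0,-0.156]],[0,[-0.013,1,0.45],[0,0,-0.156]]]'

```text
time: 23.15
tool_pos: [0.5147, 0.2823, 0.1381]
tool_rot: [-0.002, 0.66, 0.751, 0.0]
contact_force: [-1.1, -1.4, -1.7]
gripper_width: 0.411
grasp_force: 60.9
```

Request:
arm_command --rows '[[0,[0,0.008,0],[0,0,0]],[0,[0,0.008,0],[0,0,0]],[0,[0,0.008,0],[0,0,0]]]'

```text
time: 23.4
tool_pos: [0.5158, 0.2791, 0.1382]
tool_rot: [-0.001, 0.662, 0.75, -0.001]
contact_force: [0.5, 1.2, -1.8]
gripper_width: 0.414
grasp_force: 60.9
```

Request:
arm_command --rows '[[0,[0.003,0.006,-0.1],[0,0,0]],[0,[0.003,0.006,-0.2],[0,0,0]],[0,[0.003,0.006,-0.29],[0,0,0]],[0,[0.003,0.006,-0.35],[0,0,0]],[0,[0.003,0.006,-0.385],[0,0,0]],[0,[0.003,0.006,-0.405],[0,0,0]],[0,[0.003,0.006,-0.413],[0,0,0]],[0,[0.003,0.006,-0.419],[0,0,0]],[0,[0.003,0.006,-0.424],[0,0,0]],[0,[0.003,0.006,-0.424],[0,0,0]]]'

```text
time: 24.23
tool_pos: [0.5179, 0.2823, 0.0129]
tool_rot: [-0.001, 0.661, 0.75, 0.001]
contact_force: [-0.2, 1.0, -2.1]
gripper_width: 0.416
grasp_force: 61.0
```

Request:
arm_command --rows '[[0,[0,0,-0.004],[0,0,0]],[0,[0,0,-0.007],[0,0,0]],[0,[0,0,-0.01],[0,0,0]],[0,[0,0,-0.01],[0,0,0]]]'

```text
time: 24.57
tool_pos: [0.5177, 0.2824, 0.0103]
tool_rot: [-0.001, 0.661, 0.75, 0.0]
contact_force: [-2.7, -0.4, 4.8]
gripper_width: 0.412
grasp_force: 61.6
```

Request:
arm_command --rows '[[50,[0,0,0],[0,0,0]],[50,[0,0,0],[0,0,0]],[50,[0,0,0],[0,0,0]],[50,[0,0,0.05],[0,0,0]],[50,[0,0,0.15],[0,0,0]],[50,[0,0,0.28],[0,0,0]],[50,[0,0,0.41],[0,0,0]],[50,[0,0,0.5],[0,0,0.035]],[50,[0.03,-0.12,0.5],[0,0,0.035]],[50,[0.06,-0.24,0.5],[0,0,0.035]],[50,[0.09,-0.36,0.5],[0,0,0.035]],[50,[0.12,-0.48,0.5],[0,0,0.035]]]'

```text
time: 25.57
tool_pos: [0.5532, 0.1368, 0.159]
tool_rot: [-0.001, 0.64, 0.768, 0.0]
contact_force: [0.8, 0.5, 0.1]
gripper_width: 0.585
grasp_force: 0.0
```

Request:
arm_command --rows '[[50,[0.1,-1,0],[0,0,0]],[50,[0.1,-1,0],[0,0,0]],[50,[0.1,-1,0],[0,0,0]],[50,[0.1,-1,0],[0,0,0]],[50,[0.1,-1,0],[0,0,0]],[50,[0.1,-1,0],[0,0,0]],[50,[0.1,-1,0],[0,0,0]],[50,[0.1,-1,0],[0,0,0]],[50,[0.1,-1,0],[0,0,0]],[50,[0.1,-1,0],[0,0,0]]]'

```text
time: 26.4
tool_pos: [0.5828, -0.1618, 0.1584]
tool_rot: [-0.002, 0.641, 0.768, 0.0]
contact_force: [0.2, 0.8, 0.1]
gripper_width: 0.588
grasp_force: 0.0
```

```bash
python3 - <<'E'
from st import *
print("close deg",np.degrees(np.arctan2(M[1,1],M[0,1])))
for n in("wrist","scene"):
    F=grab(n); print(n); blobs(F,.076,.086,(.5,.66,-.34,-.22))
print("bin"); blobs(F,.082,.095,(.46,.58,.22,.34)); blobs(F,.071,.078,(.49,.545,.25,.31))
E
```

```text
[ 0.5828 -0.1618  0.1584] [[-0.179, 0.984, -0.002], [0.984, 0.179, 0.003], [0.003, -0.002, -1.0]] [-3.940e-01  3.600e-02  1.700e+00  1.000e-03  1.409e+00 -5.740e-01] [0.2 0.8 0.1] 0.588
G [ 0.583  -0.1619  0.2124]
close deg 10.285372785780632
wrist
 px [230. 296.] n 558 mean [ 0.5823 -0.2789  0.0813] rect c [ 582.4 -280.3] sz [14.1 49.4] ang 10.4
scene
 px [154. 211.] n 107 mean [ 0.5842 -0.2814  0.081 ] rect c [ 583.4 -281.4] sz [16.4 48.9] ang 12.1
bin
 px [367. 169.] n 84 mean [0.5186 0.2831 0.0884] rect c [518.1 283.4] sz [26.3 26.3] ang 19.0
 px [365. 173.] n 72 mean [0.5227 0.2789 0.0749] rect c [516.8 282.9] sz [37.1 36.4] ang 9.2
```

The valve body stands in the bin with its neck top at 88.5 mm. Next is the cover handle.

Request:
arm_command --rows '[[50,[0.001,-0.13,0],[0,0,0]],[50,[0.001,-0.26,0],[0,0,0]],[50,[0.001,-0.397,0],[0,0,0]],[50,[0.001,-0.397,-0.05],[0,0,0]],[50,[0.001,-0.397,-0.17],[0,0,0]],[50,[0.001,-0.397,-0.28],[0,0,0]],[50,[0.001,-0.397,-0.37],[0,0,0]],[50,[0.001,-0.397,-0.42],[0,0,0]],[50,[0.001,-0.397,-0.434],[0,0,0]],[50,[0.001,-0.397,-0.434],[0,0,0]]]'

```text
time: 27.33
tool_pos: [0.583, -0.2795, 0.0275]
tool_rot: [-0.002, 0.64, 0.768, -0.0]
contact_force: [-0.2, -0.2, -0.7]
gripper_width: 0.587
grasp_force: 0.0
```

Request:
arm_command --rows '[[0,[0,0,0],[0,0,0]],[0,[0,0,0],[0,0,0]],[0,[0,0,0],[0,0,0]],[0,[0,0,0],[0,0,0]],[0,[0,0,0],[0,0,0]]]'

```text
time: 27.75
tool_pos: [0.5849, -0.2819, 0.0313]
tool_rot: [0.001, 0.64, 0.768, 0.0]
contact_force: [-0.6, 1.4, 5.5]
gripper_width: 0.148
grasp_force: 60.2
```

Request:
arm_command --rows '[[0,[-0.03,-0.006,0.003],[0,0,0]],[0,[-0.08,-0.015,0.003],[0,0,0]],[0,[-0.13,-0.024,0.003],[0,0,0]],[0,[-0.18,-0.033,0.003],[0,0,0]],[0,[-0.23,-0.043,0.003],[0,0,0]],[0,[-0.28,-0.052,0.003],[0,0,0]],[0,[-0.33,-0.061,0.003],[0,0,0]],[0,[-0.37,-0.068,0.003],[0,0,0]],[0,[-0.39,-0.072,0.003],[0,0,0]],[0,[-0.4,-0.074,0.003],[0,0,0]],[0,[-0.4,-0.074,0.003],[0,0,0]]]'

```text
time: 28.67
tool_pos: [0.4631, -0.3045, 0.0313]
tool_rot: [0.0, 0.641, 0.768, -0.0]
contact_force: [-1.1, 0.6, 7.2]
gripper_width: 0.148
grasp_force: 61.1
```

Request:
arm_command --rows '[[0,[-0.008,-0.0015,0],[0,0,0]],[0,[-0.015,-0.003,0],[0,0,0]],[0,[-0.022,-0.004,0],[0,0,0]],[0,[-0.022,-0.004,0],[0,0,0]]]'

```text
time: 29.0
tool_pos: [0.4577, -0.3055, 0.0313]
tool_rot: [0.001, 0.641, 0.768, 0.0]
contact_force: [1.8, 0.4, 5.7]
gripper_width: 0.147
grasp_force: 60.8
```

Request:
arm_command --rows '[[0,[-0.004,-0.001,0],[0,0,0]],[0,[-0.008,-0.0015,0],[0,0,0]],[0,[-0.008,-0.0015,0],[0,0,0]]]'

```text
time: 29.25
tool_pos: [0.4579, -0.3056, 0.0313]
tool_rot: [0.003, 0.641, 0.768, 0.002]
contact_force: [11.7, 1.6, 1.4]
gripper_width: 0.143
grasp_force: 60.2
```

The end stop is felt (12 N) and the handle is where the shut position predicts. I'll release, retreat and verify.

Request:
arm_command --rows '[[0,[0.004,0.001,0],[0,0,0]],[50,[0.006,0.001,0],[0,0,0]],[50,[0.006,0.001,0],[0,0,0]],[50,[0.006,0.001,0],[0,0,0]],[50,[0.006,0.001,0.05],[0,0,0]],[50,[0.006,0.001,0.17],[0,0,0]],[50,[0.006,0.001,0.3],[0,0,0]],[50,[0.006,0.001,0.43],[0,0,0]],[50,[0.006,0.14,0.5],[0,0,0]],[50,[0.006,0.28,0.5],[0,0,0]],[50,[0.006,0.42,0.5],[0,0,0]],[50,[0.006,0.56,0.5],[0,0,0]]]'

```text
time: 30.25
tool_pos: [0.4554, -0.1413, 0.1796]
tool_rot: [-0.001, 0.641, 0.767, -0.0]
contact_force: [1.0, 0.2, -1.1]
gripper_width: 0.584
grasp_force: 0.0
```

Request:
arm_command --rows '[[50,[0,0.1,0],[0,0,0]],[50,[0,0.1,0],[0,0,0]],[50,[0,0.1,0],[0,0,0]]]'

```text
time: 30.5
tool_pos: [0.4555, -0.1113, 0.1788]
tool_rot: [-0.001, 0.639, 0.769, -0.0]
contact_force: [1.1, -0.5, -0.5]
gripper_width: 0.586
grasp_force: 0.0
```

```bash
python3 - <<'E'
from m import *
F=grab("scene"); cv2.imwrite("pics/end.png",cv2.resize(F["color"][:,:,::-1],(800,600)))
blobs(F,.076,.086,(.4,.66,-.36,-.22)); blobs(F,.049,.0605,(.4,.8,-.42,-.16))
T=grab("top"); blobs(T,.076,.086,(.4,.66,-.36,-.22))
for n,A,b in(("jar",F,(.25,.4,.22,.36)),("ring",F,(.66,.85,-.1,.1)),("bin",F,(.49,.545,.25,.31))): print(n); blobs(A,.014 if n!="bin" else .082,.095,b)
s=monitor.state(); print(s["tool_pos"].round(3),s["contact_force"].round(1),s["time"])
E
```

```text
px [146. 170.] n 99 mean [ 0.4587 -0.3049  0.0807] rect c [ 457.1 -305.4] sz [17.2 49.5] ang 13.1
 px [151. 197.] n 3596 mean [ 0.5259 -0.2944  0.0556] rect c [ 573.8 -284. ] sz [276.3 196.4] ang 10.6
 px [366. 219.] n 68 mean [ 0.4586 -0.3108  0.0801] rect c [ 458.8 -309.3] sz [13.6 42.2] ang 10.3
jar
 px [350. 117.] n 486 mean [0.3223 0.2807 0.0631] rect c [313.5 283.8] sz [54.8 53.7] ang 5.2
ring
 px [274. 283.] n 1670 mean [0.7852 0.0031 0.0273] rect c [779.4   3.5] sz [137.6 133.5] ang 11.1
 px [276. 285.] n 17 mean [0.7866 0.0071 0.0149] rect c [787.6   9.5] sz [15.  18.9] ang 29.2
bin
 px [367. 169.] n 83 mean [0.5184 0.283  0.0889] rect c [517.1 283.9] sz [25.8 26.2] ang 30.4
[ 0.456 -0.113  0.179] [-0.1 -0.1  0.4] 30.6
```

View pics/end.png

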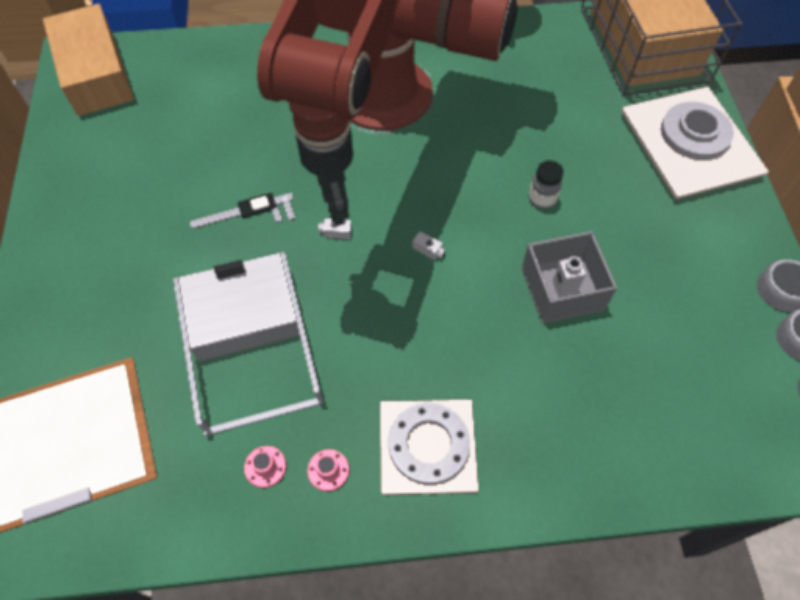

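The final view shows the cover fully shut (handle at (230,270)) and the valve body upright in the bin at (571,270). The bystanders and look-alikes are in their original places, and the gripper is clear of everything in the air. Handing in.

```bash
python3 -c "
from plant import manip
print(manip.job_done())"
```

```text
the job is handed in; nothing more can be done
None
```

The job is handed in at about 31 s: both flanges are flat in the tray with the cover fully shut, the valve body was stood up on the bench, released, then set neck up in the bin, and nothing else was moved.

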